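# Bring the spare lamp into line and snap the lamp cover on

## Robot

A 6-joint arm with a two-finger parallel gripper is mounted at the origin on the work surface. World frame = base frame: x ahead of the robot, y to its left, z up, the work surface at z = 0. Lengths are in m, angles in degrees, forces in N, time in s.
With the tool pointing down it reaches from about 0.35 to 0.875 m from the base axis. Payload 4.2 kg.
Tool frame: the origin (TCP) lies midway between the tips of the shut fingers; the grasp point (between the pads) lies 19 mm behind it; z points along the fingers, y is the line along which they close (so a half turn about z gives the same grasp; the last joint's range is limited). The gripper opens to 87 mm and grips with 3 to 60 N. Pads are 19 mm wide; open, the fingers measure 117 mm over their backs; the gripper's body (75 mm by 190 mm) begins 51 mm behind the grasp point.
Start: joints at [-51.761, 22.042, 0.453, 0, -68.411, -14.817], TCP at [0.248, -0.573, 0.185] pointing down, gripper open.
Joint ranges: [-179.83, 179.83], [-69.29, 118.12], [-61.27, 80.66], [-181.25, 117.63], [-171.15, -9.14], [-177.46, 177.46]. Speed limits (degrees/s): [159.86, 159.86, 180, 180, 180, 180].

## Interface

Orientations are given as a 3x3 rotation matrix whose columns are the frame's x, y, z axes.
In Python, from station import r gives the robot as it stands.
- The arm moves only by the shell command python3 steer.py, which reads ROWS from standard input. ROWS is a JSON object whose key "rows" holds a list of rows, 1 to 8 of them, each of 7 numbers: the opening from 0.0 (shut) to 1.0 (fully open), then dx, dy, dz in m, then a rotation vector rx, ry, rz in degrees; each row is the pose to reach, as a shift and turn from the pose commanded when the command began, along the tool's axes at that moment; what a row does not reach only later rows make up. A row lasts 1/10 s, in which the tool goes at most 0.05 m and 8.59 degrees, less where a joint would pass 70% of its speed; a pose out of reach is approached as far as the arm can. The fingers move at their own pace and stop on an object; the grip force is fixed at half the most. Time passes only in rows, so rows that do not move let the fingers close. It prints the time, the measured TCP pose, the force, the opening and the grip force at its end. Input that does not fit is refused with a message, and nothing moves.
- r.sense(): the state, without advancing time (a new reading comes with each control period).
- r.capture(name): name is "side" or "top"; returns a dict with "pixels" (384x512x3 uint8, red, green, blue), "z_map" (384x512 float32, m along the optical axis (not along the pixel's ray), 0 where there is no reading), "K" (3x3 intrinsics, pixels), "world_from_camera" (4x4, takes a point from camera to world coordinates). Camera axes: x right, y up, looking along -z (the intrinsics and any distortion apply to the point x, -y, -z); pixel columns grow to the right and rows downward; lengths in m; the calibration is good to about 2 mm. A picture is of the moment at which its call begins.
- r.finish_job(): hands the job in; it is judged then, once.
The state is a dict: "time_s": time; "joints": joint angles; "joint_velocities": joint speeds; "effort": joint torques, N m; "tcp_pos": TCP position; "ee_rot": TCP orientation; "wrist_force": force on the tool from outside, world axes, zero at the start; "moment": the same for the moment, N m; "gripper_width": opening from 0.0 (shut) to 1.0 (fully open); "gripper_force": force on a finger pad.
Only numpy, scipy, OpenCV 4.12 (cv2) and the standard library are available. Lean on these libraries where they do the work, as an engineer would, in place of code of your own. Each camera call takes 0.05 s, during which the arm holds its last target. There are 200 camera calls.

## Task

The lamp at the light port of the open cold-light source is burnt out. Lift the black spring plunger on its lamp slide, slide the slide across until the spare lamp stands at the port and let the plunger drop into its hole there; then lay the loose cover over the lamp compartment and press it down corner by corner until all four clips have clicked home and it lies flush all round. Do not disturb the small glass specimen dish that stands on the bench.

Things in the scene. Friction and masses are not known exactly. Their poses are not given: they have to be found in the camera images.
- light_source: Ivory metal cold-light source, fixed to the bench, 240 (x) x 200 (y) x 105 mm high; origin on the bench under the centre of its open-topped lamp compartment, so the case spans x=-155..+85, y=-100..+100. z up, -x is the front with light-guide socket and knob. Its optical port is in the compartment's front (-x) wall at y=0.
- opening (a point): Centre of the compartment's rectangular opening, in the plane of the flat top face, 105 mm over the bench; opening 92 (x) x 152 mm (y), 65 mm deep. Inside it, at x=+-32, y=+-67.5 and 8 mm below the top face, sit four double roller catches (two sprung steel rollers each, 2 mm apart, on a small bracket) that close over the heads of the cover's clips. Axes as light_source.
- lamp_slide (a joint): Aluminium slide in the compartment with two 35 mm reflector lamps side by side, 42 mm apart, facing the port. Metres, growing as it moves along light_source +y. 0 = pinned with the burnt-out lamp (+y side, dark face) at the port, as it starts; 0.042 = over the other hole, spare lamp at the port. End stops -0.003 and 0.050. 1 to 2 N moves it; the pin has 0.7 mm play in a hole.
- plunger (a joint): Lift of the index plunger that locks the slide, in m. 0 = pin fully dropped into a hole; 0.0055 = pin standing on the rail between holes; 0.009 = stop. Its spring presses it down with 3 N at 0, 5 N at the top. Lifted 6 mm or more the slide is free; let go over a hole it drops in by itself; let go beside it, it drops when the slide is moved to the hole.
- plunger_top (a point): Centre of the top of the plunger's black knob: upright, round, 16 mm diameter, 15 mm high, free to pinch from above along light_source y (45 mm free each side of its axis; along x 32). At x=+14 mm of light_source, it rides with the slide from y=-21 to +21 mm; top 101 mm over the bench when dropped. Standing on the rail it is too high for the cover to close.
- cover: Loose ivory plastic cover, 110 g: plate 112 (x) x 172 (y) x 4 mm; on top, in the middle, an upright grip bar 52 (x) x 12 (y) x 16 mm high. Below it locating ribs 14.5 mm deep with slanted feet, and four clips. Origin: centre, at the rib feet (on the bench at the start); plate underside z=14.5, plate top 18.5, bar top 34.5 mm. It fits either way round, x along light_source x.
- clip1 (a point): On the cover's plate underside over the clip at x=-32, y=-67.5 mm of the cover; press on the plate top, 4 mm above. Laid on loosely, the clips rest on the rollers, underside about 8 mm above the top face; 8 N over a clip (the last ones up to 16 N) snaps it in, the far corner rising meanwhile. Home: underside level with the top face, 105 mm over the bench; up to 3 mm more until the others are in.
- clip2 (a point): The same for the clip at x=-32, y=+67.5 mm of the cover. Once laid in, the cover has about 1.2 mm play in x and y; its slanted rib feet find the opening from about 2.5 mm off.
- clip3 (a point): The same for the clip at x=+32, y=+67.5 mm of the cover. Each clip, once snapped, holds with about 8 N. Pressed with 25 N or more, a corner drags its neighbour in too.
- clip4 (a point): The same for the clip at x=+32, y=-67.5 mm of the cover.
- dish: Small round open glass dish with specimens, 60 mm diameter, 14 mm high, loose on the bench between the light source and the cover; origin at the centre of its underside.

How it is judged:
By the outcome, as a careful person would: the job done as asked, in the order asked, and still so for the second after the job is handed in, with the robot touching nothing.
It also fails if it takes over 67 s, if anything falls off the work surface, if the arm or the gripper's body presses on something with over 40 N, if the wrist force passes 120 N, or if a joint passes its speed limit or range.

## Working session

There is one attempt and no reset: what is moved stays moved. The work goes in short steps, Python scripts to look and compute and a shell command to move; the robot and the scene stay as the last step left them, time stands still between calls to the robot, and variables do not carry over. Pictures are saved under pics/ and viewed, at most 10 in all, crops included, and the job is handed in when it is done.

```bash
ls; mkdir -p pics; python3 - <<'E'
from station import r
import cv2,numpy as np
s=r.sense();print({k:np.round(v,3).tolist() for k,v in s.items()})
for n in("top","side"):
    c=r.capture(n);np.savez(f"pics/{n}0.npz",**c);cv2.imwrite(f"pics/{n}0.png",c["pixels"][:,:,::-1])
    print(n,c["K"].round(1).tolist(),c["world_from_camera"].round(3).tolist(),(c["z_map"]>0).mean(), [k for k in c])
E
```

```text
pics
station.py
steer.py
{'time_s': 0.0, 'joints': [-51.761, 22.091, 0.379, -0.028, -68.408, -14.816], 'joint_velocities': [0.079, -0.007, 0.071, 0.032, 0.012, -0.043], 'effort': [-0.0, -39.066, 18.741, 4.22, 0.011, -0.0], 'tcp_pos': [0.248, -0.573, 0.184], 'ee_rot': [[-0.918, -0.397, -0.001], [-0.397, 0.918, 0.002], [0.0, 0.002, -1.0]], 'wrist_force': [0.021, -0.368, -0.122], 'moment': [0.017, 0.019, 0.03], 'gripper_force': 0.0, 'gripper_width': 0.999}
top [[438.4, 0.0, 253.5], [0.0, 438.4, 194.3], [0.0, 0.0, 1.0]] [[0.019, 0.992, -0.127, 0.419], [-1.0, 0.02, 0.006, 0.007], [0.008, 0.127, 0.992, 1.055], [0.0, 0.0, 0.0, 1.0]] 0.9959869384765625 ['pixels', 'z_map', 'K', 'world_from_camera']
side [[463.5, 0.0, 251.8], [0.0, 463.5, 192.0], [0.0, 0.0, 1.0]] [[-0.837, 0.387, -0.386, 0.08], [-0.547, -0.602, 0.582, 0.69], [-0.007, 0.698, 0.716, 0.888], [0.0, 0.0, 0.0, 1.0]] 0.9961903889973959 ['pixels', 'z_map', 'K', 'world_from_camera']
```

```bash
python3 -c "
import cv2,numpy as np
a=cv2.imread('pics/top0.png');b=cv2.imread('pics/side0.png')
cv2.imwrite('pics/top0v.png',cv2.resize(a,(800,600)));cv2.imwrite('pics/side0v.png',cv2.resize(b,(800,600)))"
```

```text
(no output)
```

View pics/top0v.png

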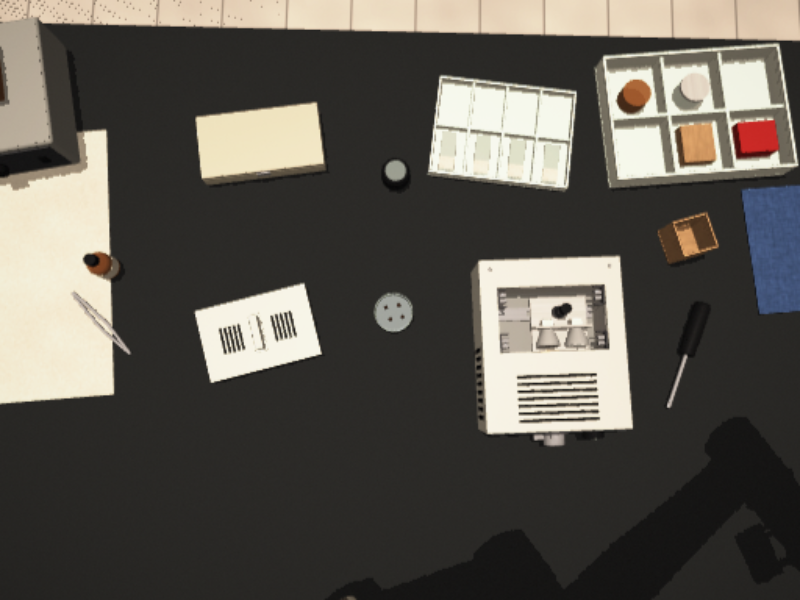

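View pics/side0v.png

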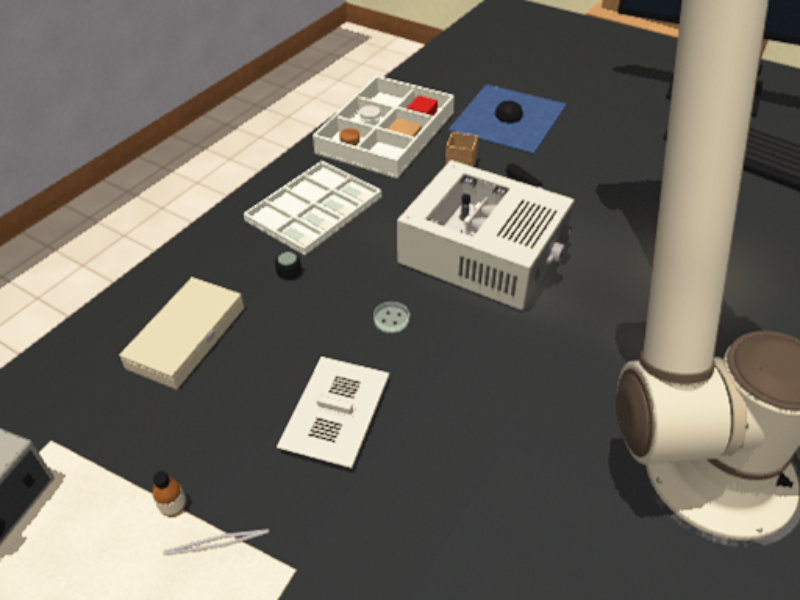

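The top view shows the light source around (555,345) with its opening at (553,320) and plunger knob at (563,310). The cover is at (258,333), turned about 12°, and the dish is at (393,312) between them. The side view agrees.

```bash
cat > h.py <<'E'
import numpy as np,cv2
def cloud(c):
    h,w=c["z_map"].shape;v,u=np.mgrid[:h,:w];K=c["K"];z=c["z_map"]
    P=np.stack([(u-K[0,2])/K[0,0]*z,-(v-K[1,2])/K[1,1]*z,-z,np.ones_like(z)],-1)
    return (P@c["world_from_camera"].T)[...,:3]
def ray(c,uv,h):
    K=c["K"];T=c["world_from_camera"];uv=np.atleast_2d(uv).astype(float)
    d=np.stack([(uv[:,0]-K[0,2])/K[0,0],-(uv[:,1]-K[1,2])/K[1,1],-np.ones(len(uv))],-1)@T[:3,:3].T
    return T[:3,3]+d*((h-T[2,3])/d[:,2])[:,None]
def rect(pts):
    (cx,cy),(a,b),an=cv2.minAreaRect((pts[:,:2]*1000).astype(np.float32))
    return np.round([cx,cy,a,b,an],1)
E
cat > m.py <<'E'
from h import *
import sys
for n in("top","side"):
    c=dict(np.load(f"pics/{n}0.npz"));W=cloud(c);img=c["pixels"].astype(int);print(n)
    def near(x,y,rad): return np.hypot(W[...,0]-x,W[...,1]-y)<rad
    def comp(m):
        m=m.astype(np.uint8);k,l,s,_=cv2.connectedComponentsWithStats(m);i=1+s[1:,4].argmax();return (l==i).astype(np.uint8)
    # rough centres from table
    big=comp((abs(W[...,2]-.105)<.006)&(W[...,0]>.3)&(W[...,0]<.75)&(W[...,1]>-.5)&(W[...,1]<0))
    cs,hi=cv2.findContours(big,cv2.RETR_CCOMP,cv2.CHAIN_APPROX_NONE)
    for q,hh in zip(cs,hi[0]):
        if len(q)>60: print("case/hole",hh[3],rect(ray(c,q[:,0],.105)))
    print("case z",np.median(W[...,2][big>0]))
    cov=comp((img.min(-1)>110)&(W[...,2]<.045)&(W[...,2]>.006)&(W[...,0]>.25)&(W[...,0]<.62)&(W[...,1]>.1)&(W[...,1]<.5))
    cs,_=cv2.findContours(cov,cv2.RETR_EXTERNAL,cv2.CHAIN_APPROX_NONE);q=max(cs,key=len)
    print("cover",rect(ray(c,q[:,0],.0185)))
    bar=comp((W[...,2]>.028)&(W[...,2]<.045)&cv2.dilate(cov,np.ones((5,5))).astype(bool))
    print("bar",rect(W[bar>0]),bar.sum(),np.median(W[...,2][bar>0]))
    d=comp((W[...,2]>.002)&(W[...,2]<.03)&(W[...,0]>.35)&(W[...,0]<.6)&(W[...,1]>-.05)&(W[...,1]<.13)&(img.min(-1)>60)&(cov==0))
    q=max(cv2.findContours(d,cv2.RETR_EXTERNAL,cv2.CHAIN_APPROX_NONE)[0],key=len)
    print("dish",rect(ray(c,q[:,0],.012)))
    k=comp((img.max(-1)<60)&(W[...,2]>.085)&(W[...,2]<.125)&(W[...,0]>.4)&(W[...,0]<.65)&(W[...,1]>-.4)&(W[...,1]<-.1))
    kt=(k>0)&(abs(W[...,2]-.101)<.004)
    print("knob",W[kt].mean(0).round(4),rect(W[kt]),kt.sum(),k.sum())
E
python3 m.py
```

```text
top
case/hole -1 [ 488.3 -218.3  241.5  200.8    3.1]
case/hole 0 [ 523.7 -216.2   95.8  154.9    3.5]
case z 0.10491964087158923
cover [503.2 210.5 111.3 171.3  15.7]
bar [502.9 210.6  52.4  12.5  16.3] 122 0.033875996406300124
dish [539.9   5.   57.8  59.5  46.2]
knob [ 0.5389 -0.2359  0.1013] [ 539.4 -235.8   10.9   14.7   42.6] 32 39
side
case/hole -1 [ 487.5 -213.2  245.3  210.1    3.2]
case/hole 0 [ 523.7 -211.    93.8  150.1    3.5]
case z 0.10626040467483555
cover [502.  213.7 111.5 173.1  15.8]
bar [501.1 214.2  52.1  14.2  15.3] 135 0.03428990435572887
dish [536.5   9.2  59.9  70.8  32.8]
knob [ 0.5367 -0.2304  0.1011] [ 536.3 -230.8   11.5   11.    33.7] 18 30
```

```bash
cat >> h.py <<'E'
def go(x,y,z,yaw):
    """delta in tool axes to TCP world pos (m) with tool y axis at angle yaw deg from world x"""
    from station import r
    from scipy.spatial.transform import Rotation as R
    s=r.sense();A=np.array(s["ee_rot"]);p=np.array(s["tcp_pos"])
    Y=np.array([np.cos(np.radians(yaw)),np.sin(np.radians(yaw)),0]);Z=np.array([0,0,-1.]);X=np.cross(Y,Z)
    B=np.stack([X,Y,Z],1)
    print("t",round(s["time_s"],2),"tcp",p.round(4),"f",np.round(s["wrist_force"],1),"delta",(A.T@(np.array([x,y,z])-p)).round(4),"rot",R.from_matrix(A.T@B).as_rotvec(degrees=True).round(2))
E
python3 -c "
from h import *
go(.538,-.2335,.150,93.15)"
```

```text
t 0.1 tcp [ 0.2482 -0.573   0.1844] f [0.  0.4 0.2] delta [-0.4008  0.1963  0.0347] rot [ 1.000e-01 -2.000e-02  2.026e+01]
```

```bash
echo '{"rows": [[0.5, -0.2, 0.098, 0, 0, 0, 10], [0.5, -0.2, 0.098, 0, 0, 0, 10], [0.5, -0.2, 0.098, 0, 0, 0, 10], [0.5, -0.2, 0.098, 0, 0, 0, 10], [0.5, -0.4, 0.196, 0, 0, 0, 20.2], [0.5, -0.4, 0.196, 0, 0, 0, 20.2], [0.5, -0.4, 0.196, 0.03, 0, 0, 20.2], [0.5, -0.4, 0.196, 0.03, 0, 0, 20.2]]}' | python3 steer.py; echo '{"rows": [[0.5, 0, 0, 0, 0, 0, 0], [0.5, 0, 0, 0, 0, 0, 0]]}' | python3 steer.py; python3 - <<'E'
from h import *
from station import r
go(.538,-.2335,.130,93.15)
for n in("top","side"):
    c=r.capture(n);np.savez(f"pics/{n}1.npz",**c)
    s=r.sense();T=np.linalg.inv(c["world_from_camera"]);q=T@np.append(s["tcp_pos"],1);q=q/-q[2]
    uv=np.array([c["K"][0,0]*q[0]+c["K"][0,2],-c["K"][1,1]*q[1]+c["K"][1,2]]);print(n,uv)
    img=c["pixels"][:,:,::-1].copy();u,v=uv.astype(int)
    k=img[max(0,v-70):v+50,u-65:u+65];cv2.imwrite(f"pics/{n}1.png",k)
    globals()[n]=cv2.resize(k,(390,360),interpolation=cv2.INTER_CUBIC)
    cv2.drawMarker(globals()[n],(65*3,min(v,70)*3),(0,0,255),0,15)
cv2.imwrite("pics/p1.png",np.hstack([top,side]))
E
```

```text
time_s: 0.9
tcp_pos: [0.5033, -0.2742, 0.1659]
ee_rot: [[-0.998, -0.056, 0.0], [-0.056, 0.998, 0.0], [-0.0, 0.0, -1.0]]
wrist_force: [0.9, -0.2, 0.4]
gripper_width: 0.507
gripper_force: 0.0
time_s: 1.1
tcp_pos: [0.5025, -0.2749, 0.1653]
ee_rot: [[-0.998, -0.059, -0.002], [-0.059, 0.998, 0.0], [0.002, 0.001, -1.0]]
wrist_force: [0.1, -1.2, -0.5]
gripper_width: 0.501
gripper_force: 0.0
t 1.1 tcp [ 0.5025 -0.2749  0.1653] f [ 0.1 -1.2 -0.5] delta [-0.038   0.0392  0.0352] rot [ 0.03 -0.1   0.21]
top [389.40439104 211.73570962]
side [319.27812094 102.11845023]
```

View pics/p1.png

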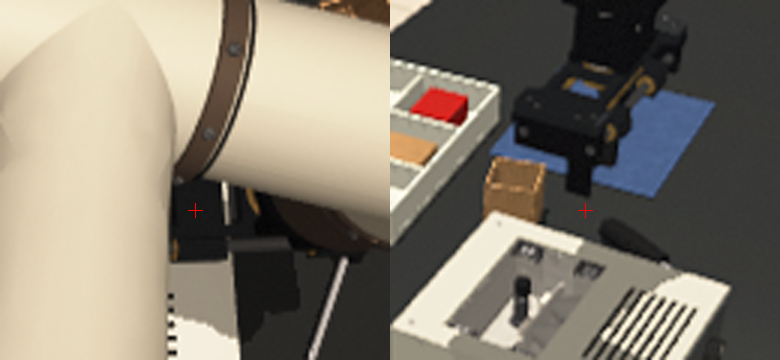

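The top view is blocked by the arm. The side view shows a fingertip at about (578,193) in the crop and the knob at (522,285). I'll use the depth map to locate the fingertips and get the camera bias.

```bash
python3 - <<'E'
from h import *
from station import r
s=r.sense();A=np.array(s["ee_rot"]);p=np.array(s["tcp_pos"])
for n in("top","side"):
    c=dict(np.load(f"pics/{n}1.npz"));W=cloud(c);L=(W-p)@A
    m=(abs(L[...,0])<.03)&(abs(L[...,1])<.08)&(L[...,2]<.015)&(L[...,2]>-.1)
    q=L[m]*1000;print(n,len(q))
    for a in range(-100,15,8):
        k=q[(q[:,2]>=a)&(q[:,2]<a+8)]
        if len(k): print(a,len(k),"x",k[:,0].min().round(1),k[:,0].max().round(1),"y",np.sort(k[:,1]).round(0)[::max(1,len(k)//12)])
E
```

```text
top 0
side 134
-100 1 x 5.2 5.2 y [-25.]
-76 11 x -7.7 11.8 y [32. 34. 34. 35. 35. 36. 36. 38. 38. 39. 40.]
-68 19 x -9.2 10.6 y [-19.  30.  31.  31.  32.  33.  33.  33.  33.  34.  34.  34.  34.  35.
  35.  35.  36.  36.  38.]
-60 43 x -9.3 11.7 y [-28. -23. -22. -20. -18.  20.  31.  32.  32.  32.  33.  34.  35.  36.
  38.]
-52 34 x -11.9 11.8 y [-26. -25. -23. -22. -21. -18.  30.  31.  31.  32.  32.  32.  33.  33.
  33.  34.  35.]
-44 26 x -10.4 11.4 y [-30. -23. -22. -20. -20. -15.  30.  31.  31.  32.  33.  34.  35.]
```

```bash
echo '{"rows": [[0.5, -0.038, 0.039, 0.02, 0, 0, 0], [0.5, -0.038, 0.039, 0.04, 0, 0, 0], [0.5, -0.038, 0.039, 0.04, 0, 0, 0], [0.5, -0.038, 0.039, 0.04, 0, 0, 0]]}' | python3 steer.py; python3 - <<'E'
from h import *
from station import r
go(.538,-.2335,.130,93.15)
s=r.sense();A=np.array(s["ee_rot"]);p=np.array(s["tcp_pos"])
n="side";c=r.capture(n);np.savez(f"pics/{n}2.npz",**c)
W=cloud(c);L=(W-p)@A*1000
m=(abs(L[...,0])<15)&(abs(L[...,1])<60)&(L[...,2]<5)&(L[...,2]>-60);q=L[m]
for a in range(-60,5,8):
    k=q[(q[:,2]>=a)&(q[:,2]<a+8)]
    if len(k): print(a,len(k),"x",k[:,0].min().round(1),k[:,0].max().round(1),"y",np.sort(k[:,1]).round(0)[::max(1,len(k)//8)])
def proj(P):
    q=np.linalg.inv(c["world_from_camera"])@np.append(P,1);q=q/-q[2];return np.array([c["K"][0,0]*q[0]+c["K"][0,2],-c["K"][1,1]*q[1]+c["K"][1,2]])
u,v=proj(p).astype(int);u0,v0=u-50,v-60
k=cv2.resize(c["pixels"][v0:v0+100,u0:u0+100,::-1],(600,600),interpolation=cv2.INTER_CUBIC)
k=np.clip(k.astype(float)*1.8+10,0,255).astype(np.uint8)
for y in(-.0218,.0218):
    for z in (0,-.038):
        a=proj(p+A@np.array([0,y,z]));cv2.drawMarker(k,tuple(((a-[u0,v0]+.5)*6).astype(int)),(0,0,255),0,15)
cv2.imwrite("pics/p2.png",k)
E
```

```text
time_s: 1.6
tcp_pos: [0.5372, -0.2363, 0.1264]
ee_rot: [[-0.998, -0.055, -0.001], [-0.055, 0.998, -0.0], [0.001, -0.0, -1.0]]
wrist_force: [0.2, -0.6, 0.0]
gripper_width: 0.497
gripper_force: 0.0
t 1.6 tcp [ 0.5372 -0.2363  0.1264] f [ 0.2 -0.6  0. ] delta [-0.0009  0.0028 -0.0036] rot [-0.03 -0.04 -0.01]
-60 32 x -10.2 11.8 y [-33. -25. -20. -18.  29.  32.  32.  33.]
-52 41 x -9.5 13.1 y [-28. -23. -21. -18.  30.  31.  31.  33.  36.]
-44 28 x -9.4 10.3 y [-28. -24. -22. -20. -18.  29.  31.  32.  33.  34.]
```

View pics/p2.png

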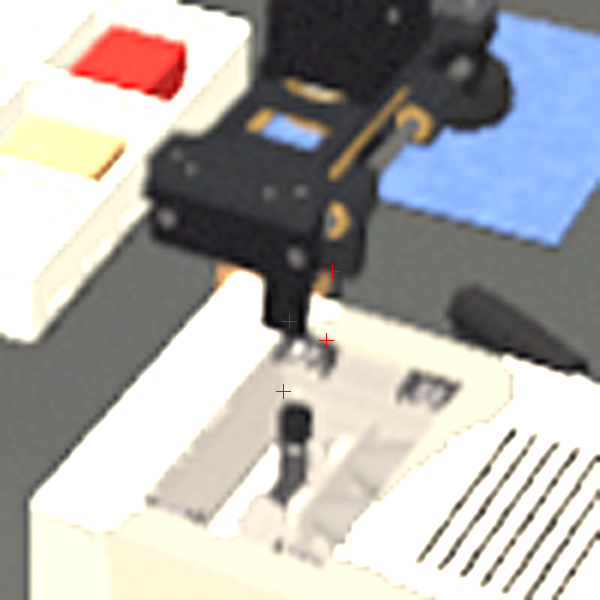

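The knob's top is at about (295,410) in the crop, nearly under the gripper. The drawn fingers end well short of the marked tips, so I'll descend at half opening and check by feel.

```bash
echo '{"rows": [[0.5, -0.001, 0.003, 0.02, 0, 0, 0], [0.5, -0.001, 0.003, 0.04, 0, 0, 0], [0.5, -0.001, 0.003, 0.04, 0, 0, 0]]}' | python3 steer.py;echo '{"rows": [[0.26, 0, 0, 0, 0, 0, 0], [0.26, 0, 0, 0, 0, 0, 0], [0.26, 0, 0, 0, 0, 0, 0]]}' | python3 steer.py; echo '{"rows": [[0.1, 0, 0, 0, 0, 0, 0], [0.1, 0, 0, 0, 0, 0, 0]]}' | python3 steer.py
```

```text
time_s: 1.95
tcp_pos: [0.5369, -0.2326, 0.085]
ee_rot: [[-0.999, -0.054, -0.003], [-0.054, 0.999, 0.001], [0.003, 0.001, -1.0]]
wrist_force: [0.0, 0.3, -0.1]
gripper_width: 0.503
gripper_force: 0.0
time_s: 2.25
tcp_pos: [0.5397, -0.2324, 0.0876]
ee_rot: [[-0.998, -0.056, 0.003], [-0.056, 0.998, -0.001], [-0.003, -0.001, -1.0]]
wrist_force: [0.2, 0.3, 0.3]
gripper_width: 0.319
gripper_force: 0.0
time_s: 2.45
tcp_pos: [0.5391, -0.232, 0.0865]
ee_rot: [[-0.998, -0.056, 0.001], [-0.056, 0.998, -0.0], [-0.001, -0.0, -1.0]]
wrist_force: [0.3, 0.5, 0.2]
gripper_width: 0.165
gripper_force: 0.0
```

```bash
python3 - <<'E'
from h import *
from station import r
s=r.sense();A=np.array(s["ee_rot"]);p=np.array(s["tcp_pos"]);print(s["gripper_width"],s["gripper_force"],p)
n="side";c=r.capture(n);np.savez(f"pics/{n}3.npz",**c)
W=cloud(c);L=(W-p)@A*1000
m=(abs(L[...,0])<15)&(abs(L[...,1])<60)&(L[...,2]<8)&(L[...,2]>-60);q=L[m]
for a in range(-60,8,6):
    k=q[(q[:,2]>=a)&(q[:,2]<a+6)]
    if len(k): print(a,len(k),"x",k[:,0].min().round(1),k[:,0].max().round(1),"y",np.sort(k[:,1]).round(0)[::max(1,len(k)//8)])
def proj(P):
    q=np.linalg.inv(c["world_from_camera"])@np.append(P,1);q=q/-q[2];return np.array([c["K"][0,0]*q[0]+c["K"][0,2],-c["K"][1,1]*q[1]+c["K"][1,2]])
u,v=proj(p).astype(int);u0,v0=u-50,v-60
k=cv2.resize(c["pixels"][v0:v0+100,u0:u0+100,::-1],(600,600),interpolation=cv2.INTER_CUBIC)
k=np.clip(k.astype(float)*1.8+10,0,255).astype(np.uint8)
for z in (0,-.038):
        a=proj(p+A@np.array([0,0,z]));cv2.drawMarker(k,tuple(((a-[u0,v0]+.5)*6).astype(int)),(0,0,255),0,15)
cv2.imwrite("pics/p3.png",k)
E
```

```text
0.16491443281882306 0.0 [ 0.53907866 -0.23198055  0.08654009]
-60 6 x 4.0 10.5 y [-11.  -8.  -6.  -4.  17.  17.]
-54 23 x -10.1 11.1 y [-14. -10.  -8.  -7.  -5.   9.  12.  16.  17.  18.  19.  19.]
-48 19 x -10.4 12.2 y [-14.  -8.  -4.  14.  15.  16.  17.  19.  19.  20.]
-42 10 x -9.5 10.9 y [-15. -11.  -8.  -5.  15.  15.  15.  17.  17.  18.]
-24 11 x -2.6 13.0 y [-60. -59. -59. -58. -57. -57. -54. -53.  -5.  -4.  -3.]
-18 29 x -5.6 14.4 y [-60. -58. -57. -55.  -8.  -3.  -2.   2.   4.   4.]
-12 22 x -6.5 12.2 y [-59. -58. -58. -58. -57. -56.  -2.   1.   3.   4.   7.]
-6 21 x -7.9 13.0 y [-59. -59. -57. -56. -55. -51. -48.  -2.   3.   4.   6.]
0 24 x -8.5 14.1 y [-58. -57. -56. -55. -54. -52.   2.   5.]
6 7 x -8.2 7.9 y [-56.  -5.  -4.  -1.   1.   3.   3.]
```

View pics/p3.png

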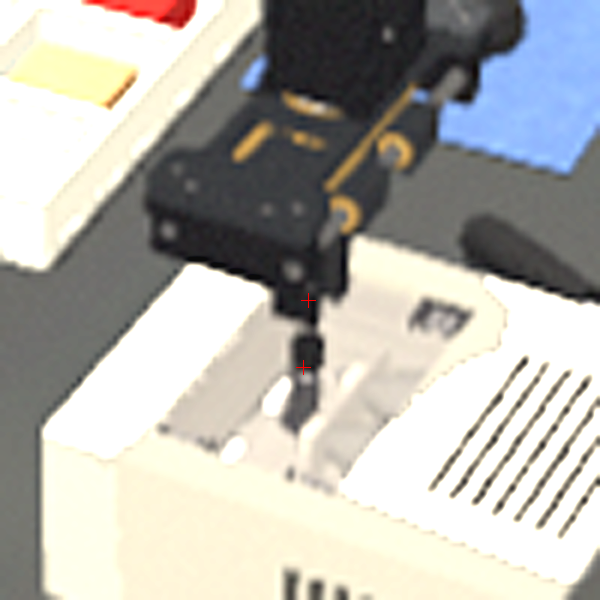

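The fingertips end about 38 mm behind the reported TCP, at about (297,315), above the knob top at (305,340). So I'll command 38 mm lower than nominal.

```bash
echo '{"rows": [[0.5, 0.002, 0.001, 0, 0, 0, 0], [0.5, 0.002, 0.001, 0, 0, 0, 0], [0.5, 0.002, 0.001, 0, 0, 0, 0]]}' | python3 steer.py; echo '{"rows": [[0.5, 0, 0, 0.015, 0, 0, 0], [0.5, 0, 0, 0.03, 0, 0, 0], [0.5, 0, 0, 0.04, 0, 0, 0], [0.5, 0, 0, 0.04, 0, 0, 0]]}' | python3 steer.py;echo '{"rows": [[0.26, 0, 0, 0, 0, 0, 0], [0.26, 0, 0, 0, 0, 0, 0], [0.26, 0, 0, 0, 0, 0, 0]]}' | python3 steer.py; echo '{"rows": [[0.1, 0, 0, 0, 0, 0, 0], [0.1, 0, 0, 0, 0, 0, 0]]}' | python3 steer.py
```

```text
time_s: 2.8
tcp_pos: [0.5367, -0.231, 0.086]
ee_rot: [[-0.998, -0.056, -0.0], [-0.056, 0.998, -0.0], [0.0, 0.0, -1.0]]
wrist_force: [-0.5, -0.1, -0.7]
gripper_width: 0.328
gripper_force: 0.0
time_s: 3.2
tcp_pos: [0.5356, -0.2308, 0.0444]
ee_rot: [[-0.998, -0.056, -0.003], [-0.056, 0.998, 0.001], [0.003, 0.001, -1.0]]
wrist_force: [-0.9, 0.3, 0.5]
gripper_width: 0.497
gripper_force: 0.0
time_s: 3.5
tcp_pos: [0.5374, -0.2312, 0.0468]
ee_rot: [[-0.998, -0.056, 0.001], [-0.056, 0.998, -0.0], [-0.001, -0.0, -1.0]]
wrist_force: [-0.4, -0.8, 0.2]
gripper_width: 0.315
gripper_force: 0.0
time_s: 3.7
tcp_pos: [0.5375, -0.2337, 0.0469]
ee_rot: [[-0.998, -0.057, 0.002], [-0.057, 0.998, -0.004], [-0.001, -0.004, -1.0]]
wrist_force: [-0.4, -13.2, -2.3]
gripper_width: 0.169
gripper_force: 30.1
```

Gripped, with a −13 N side load. I'll relieve that by shifting 2.5 mm in −y, then lift.

```bash
echo '{"rows": [[0.1, 0, -0.0025, 0, 0, 0, 0], [0.1, 0, -0.0025, 0, 0, 0, 0]]}' | python3 steer.py; echo '{"rows": [[0.1, 0, 0, -0.004, 0, 0, 0], [0.1, 0, 0, -0.0075, 0, 0, 0], [0.1, 0, 0, -0.0075, 0, 0, 0]]}' | python3 steer.py
```

```text
time_s: 3.9
tcp_pos: [0.5375, -0.2346, 0.0469]
ee_rot: [[-0.998, -0.056, 0.002], [-0.056, 0.998, -0.001], [-0.001, -0.001, -1.0]]
wrist_force: [-0.9, -4.2, 2.1]
gripper_width: 0.17
gripper_force: 30.0
time_s: 4.2
tcp_pos: [0.5372, -0.233, 0.0532]
ee_rot: [[-0.998, -0.056, 0.001], [-0.056, 0.998, 0.001], [-0.001, 0.001, -1.0]]
wrist_force: [2.8, -0.8, -5.1]
gripper_width: 0.171
gripper_force: 30.0
```

```bash
echo '{"rows": [[0.1, 0, 0.006, -0.0008, 0, 0, 0], [0.1, 0, 0.014, -0.0008, 0, 0, 0], [0.1, 0, 0.022, -0.0008, 0, 0, 0], [0.1, 0, 0.030, -0.0008, 0, 0, 0], [0.1, 0, 0.038, -0.0008, 0, 0, 0], [0.1, 0, 0.042, -0.0008, 0, 0, 0], [0.1, 0, 0.042, -0.0008, 0, 0, 0], [0.1, 0, 0.042, -0.0008, 0, 0, 0]]}' | python3 steer.py; echo '{"rows": [[0.1, 0, 0, 0.003, 0, 0, 0], [0.1, 0, 0, 0.008, 0, 0, 0], [0.1, 0, 0, 0.008, 0, 0, 0]]}' | python3 steer.py
```

```text
time_s: 5.0
tcp_pos: [0.5348, -0.191, 0.0544]
ee_rot: [[-0.998, -0.057, 0.0], [-0.057, 0.998, 0.001], [-0.0, 0.001, -1.0]]
wrist_force: [3.0, 1.6, -5.3]
gripper_width: 0.177
gripper_force: 30.0
time_s: 5.3
tcp_pos: [0.535, -0.1927, 0.0469]
ee_rot: [[-0.998, -0.056, 0.001], [-0.056, 0.998, -0.001], [-0.001, -0.002, -1.0]]
wrist_force: [1.6, -1.8, -1.1]
gripper_width: 0.172
gripper_force: 30.0
```

```bash
echo '{"rows": [[0.3, 0, 0, 0, 0, 0, 0], [0.5, 0, 0, 0, 0, 0, 0], [0.5, 0, 0, 0, 0, 0, 0], [0.5, 0, 0, -0.04, 0, 0, 0], [0.5, 0, 0, -0.08, 0, 0, 0], [0.5, 0, 0.04, -0.1, 0, 0, 0], [0.5, 0, 0.09, -0.1, 0, 0, 0], [0.5, 0, 0.14, -0.1, 0, 0, 0]]}' | python3 steer.py; python3 - <<'E'
from h import *
from station import r
c=r.capture("side");np.savez("pics/side4.npz",**c);W=cloud(c);img=c["pixels"].astype(int)
m=(img.max(-1)<70)&(W[...,2]>.09)&(W[...,2]<.125)&(np.hypot(W[...,0]-.535,W[...,1]+.189)<.02)
print(W[m].round(4)[:,2],W[m].mean(0))
go(.5025,.2115,.05,105.8)
E
```

```text
time_s: 6.1
tcp_pos: [0.5261, -0.0507, 0.1472]
ee_rot: [[-0.999, -0.054, 0.001], [-0.054, 0.999, 0.0], [-0.001, 0.0, -1.0]]
wrist_force: [0.4, 0.3, -0.8]
gripper_width: 0.501
gripper_force: 0.0
[0.1035 0.1005 0.1009 0.1025 0.1018 0.1021 0.1023 0.101  0.1034 0.1014
 0.1012 0.1019 0.1031 0.1043 0.0986 0.0983 0.0996 0.0953 0.1018 0.0973
 0.0935 0.0938 0.0944 0.0959 0.0921 0.0901 0.0913 0.0917 0.0922] [ 0.53410645 -0.18775946  0.09847149]
t 6.15 tcp [ 0.5258 -0.0447  0.1468] f [-1.7  2.4 -0.6] delta [0.0078 0.257  0.0974] rot [  0.13   0.05 -12.34]
```

The knob top sits at 101 mm and has moved about 42 mm, so the pin has dropped. Next, the cover.

```bash
echo '{"rows": [[0.5, 0.002, 0.05, 0, 0, 0, -4], [0.5, 0.004, 0.1, 0, 0, 0, -8], [0.5, 0.006, 0.15, 0, 0, 0, -12.4], [0.5, 0.008, 0.2, 0, 0, 0, -12.4], [0.5, 0.008, 0.25, 0.03, 0, 0, -12.4], [0.5, 0.008, 0.254, 0.08, 0, 0, -12.4], [0.5, 0.008, 0.254, 0.1, 0, 0, -12.4], [0.5, 0.008, 0.254, 0.1, 0, 0, -12.4]]}' | python3 steer.py;echo '{"rows": [[0.5, 0, 0, 0, 0, 0, 0], [0.5, 0, 0, 0, 0, 0, 0]]}' | python3 steer.py; python3 - <<'E'
from h import *
from station import r
go(.5025,.2115,-.015,105.8)
s=r.sense();A=np.array(s["ee_rot"]);p=np.array(s["tcp_pos"])
c=r.capture("side");np.savez("pics/side5.npz",**c);W=cloud(c);L=(W-p)@A*1000
m=(abs(L[...,0])<15)&(abs(L[...,1])<60)&(L[...,2]<-25)&(L[...,2]>-60)
q=L[m];print(np.percentile(q,[0,2,10,50,90,98,100],axis=0).round(1))
m=(abs(L[...,0])<50)&(abs(L[...,1])<20)&(abs(W[...,2]-.0345)<.005)
q=L[m];print("bar",len(q),np.percentile(q,[2,50,98],axis=0).round(1))
E
```

```text
time_s: 6.95
tcp_pos: [0.5008, 0.1997, 0.0423]
ee_rot: [[-0.963, -0.27, -0.009], [-0.27, 0.963, -0.006], [0.01, -0.003, -1.0]]
wrist_force: [-0.7, -0.4, 0.4]
gripper_width: 0.502
gripper_force: 0.0
time_s: 7.15
tcp_pos: [0.5058, 0.2017, 0.0483]
ee_rot: [[-0.963, -0.269, 0.003], [-0.269, 0.963, 0.002], [-0.003, 0.001, -1.0]]
wrist_force: [0.0, -0.2, -0.4]
gripper_width: 0.498
gripper_force: 0.0
t 7.15 tcp [0.5058 0.2017 0.0483] f [ 0.  -0.2 -0.4] delta [0.0007 0.0103 0.0633] rot [ 0.05  0.19 -0.19]Traceback (most recent call last):
  File "<stdin>", line 7, in <module>
    return _quantile_unchecked(
        a, q, axis, out, overwrite_input, method, keepdims, weights)
    return _ureduce(a,
                    func=_quantile_ureduce_func,
    ...<5 lines>...
                    overwrite_input=overwrite_input,
                    method=method)
    r = func(a, **kwargs)
    result = _quantile(arr,
                       quantiles=q,
    ...<2 lines>...
                       out=out,
                       weights=wgt)
    slices_having_nans = np.isnan(arr[-1, ...])
                                  ~~~^^^^^^^^^
IndexError: index -1 is out of bounds for axis 0 with size 0
```

```bash
echo '{"rows": [[0.5, 0.001, 0.01, 0.02, 0, 0, 0], [0.5, 0.001, 0.01, 0.04, 0, 0, 0], [0.5, 0.001, 0.01, 0.053, 0, 0, 0], [0.5, 0.001, 0.01, 0.053, 0, 0, 0], [0.5, 0.001, 0.01, 0.06, 0, 0, 0], [0.5, 0.001, 0.01, 0.06, 0, 0, 0]]}' | python3 steer.py; echo '{"rows": [[0.3, 0, 0, 0.002, 0, 0, 0], [0.2, 0, 0, 0.002, 0, 0, 0], [0.2, 0, 0, 0.002, 0, 0, 0], [0.05, 0, 0, 0.002, 0, 0, 0], [0.05, 0, 0, 0.002, 0, 0, 0]]}' | python3 steer.py
```

```text
time_s: 7.8
tcp_pos: [0.5012, 0.2107, -0.0131]
ee_rot: [[-0.963, -0.269, 0.001], [-0.269, 0.963, 0.001], [-0.001, 0.0, -1.0]]
wrist_force: [0.6, -0.0, 0.2]
gripper_width: 0.5
gripper_force: 0.0
time_s: 8.3
tcp_pos: [0.5009, 0.2108, -0.0155]
ee_rot: [[-0.963, -0.269, 0.0], [-0.269, 0.963, 0.0], [-0.0, 0.0, -1.0]]
wrist_force: [0.5, -0.8, 0.4]
gripper_width: 0.137
gripper_force: 30.2
```

```bash
echo '{"rows": [[0.05, 0, 0, -0.03, 0, 0, 0], [0.05, 0, 0, -0.07, 0, 0, 0], [0.05, 0, 0, -0.11, 0, 0, 0], [0.05, 0, 0, -0.14, 0, 0, 0], [0.05, 0, 0, -0.14, 0, 0, 0]]}' | python3 steer.py; python3 - <<'E'
from h import *
go(.5216,-.2144,.125,93.2)
E
```

```text
time_s: 8.8
tcp_pos: [0.5036, 0.2125, 0.1293]
ee_rot: [[-0.963, -0.27, 0.009], [-0.27, 0.963, 0.006], [-0.01, 0.003, -1.0]]
wrist_force: [0.8, -0.6, -0.7]
gripper_width: 0.133
gripper_force: 30.0
t 8.8 tcp [0.5036 0.2125 0.1293] f [ 0.8 -0.6 -0.7] delta [ 0.0979 -0.4159  0.002 ] rot [ 0.24  0.54 12.47]
```

```bash
echo '{"rows": [[0.05, 0.01, -0.04, 0, 0, 0, 2], [0.05, 0.02, -0.085, 0, 0, 0, 4], [0.05, 0.03, -0.13, 0, 0, 0, 6], [0.05, 0.041, -0.175, 0, 0, 0, 8], [0.05, 0.052, -0.22, 0, 0, 0, 10], [0.05, 0.062, -0.265, 0, 0, 0, 12], [0.05, 0.073, -0.31, 0, 0, 0, 12.5], [0.05, 0.083, -0.355, 0, 0, 0, 12.5]]}' | python3 steer.py; echo '{"rows": [[0.05, 0.01, -0.03, 0, 0, 0, 0], [0.05, 0.015, -0.055, 0, 0, 0, 0], [0.05, 0.015, -0.055, 0, 0, 0, 0], [0.05, 0.015, -0.055, 0, 0, 0, 0], [0.05, 0.015, -0.055, 0, 0, 0, 0]]}' | python3 steer.py; python3 - <<'E'
from h import *
from station import r
go(.5216,-.2144,.115,93.2)
for n in ("side","top"):
    c=r.capture(n);np.savez(f"pics/{n}6.npz",**c)
    cv2.imwrite(f"pics/{n}6.png",c["pixels"][:,:,::-1])
a=[cv2.imread("pics/side6.png")[80:280,200:400],cv2.imread("pics/top6.png")[130:330,250:450]]
cv2.imwrite("pics/p6.png",np.hstack([cv2.resize(x,(400,400)) for x in a]))
E
```

```text
time_s: 9.6
tcp_pos: [0.5153, -0.1552, 0.1232]
ee_rot: [[-0.999, -0.054, -0.002], [-0.054, 0.999, 0.001], [0.002, 0.001, -1.0]]
wrist_force: [2.0, 0.8, -1.7]
gripper_width: 0.137
gripper_force: 30.0
time_s: 10.1
tcp_pos: [0.5042, -0.2085, 0.1237]
ee_rot: [[-0.998, -0.055, -0.001], [-0.055, 0.998, 0.0], [0.001, 0.001, -1.0]]
wrist_force: [-0.5, -1.2, -1.0]
gripper_width: 0.136
gripper_force: 30.0
t 10.1 tcp [ 0.5042 -0.2085  0.1237] f [-0.5 -1.2 -1. ] delta [-0.017  -0.0068  0.0087] rot [ 0.03 -0.06 -0.04]
```

View pics/p6.png

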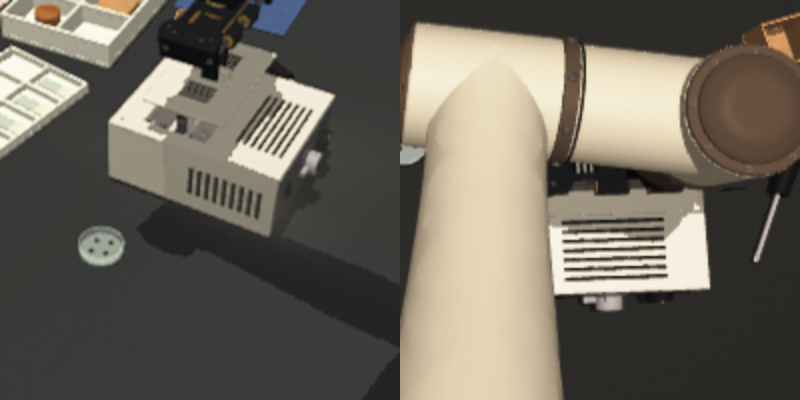

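The side view shows the cover level over the case at about (205,95), with the dish undisturbed at (100,245). I'll measure where the cover sits in the hand.

```bash
cat > n.py <<'E'
from h import *
from station import r
import sys
s=r.sense();A=np.array(s["ee_rot"]);p=np.array(s["tcp_pos"])
def cov(name,p,A,zt):
    c=dict(np.load(name));W=cloud(c);img=c["pixels"].astype(int);L=(W-p)@A*1000
    m=(abs(W[...,2]-zt)<.008)&(abs(L[...,0])<75)&(abs(L[...,1])<110)&(img.min(-1)>70)
    k,l,st,_=cv2.connectedComponentsWithStats(m.astype(np.uint8));m=(l==1+st[1:,4].argmax())
    v,u=np.nonzero(m);X=(ray(c,np.stack([u,v],1),zt)-p)@A*1000
    print(len(X),np.median(W[...,2][m]),"pct",np.percentile(X,[0,1,3,97,99,100],axis=0)[:,:2].round(1).tolist())
    for y in range(-90,91,15):
        k=X[abs(X[:,1]-y)<7.5]
        if len(k)>10: print(y,"x",k[:,0].min().round(1),k[:,0].max().round(1))
    for x in range(-50,51,20):
        k=X[abs(X[:,0]-x)<10]
        if len(k)>10: print("x",x,"y",k[:,1].min().round(1),k[:,1].max().round(1))
if __name__=="__main__": cov("pics/side6.npz",p,A,p[2]+.0155+.0185)
E
python3 n.py
```

```text
1218 0.15901339280400656 pct [[-58.0, -85.6], [-56.7, -82.9], [-53.8, -77.5], [52.1, 86.5], [53.6, 88.6], [54.3, 89.9]]
-90 x -0.2 51.3
-75 x -1.0 54.3
-60 x -4.2 53.7
-45 x 3.8 54.3
-30 x 17.2 53.8
-15 x 19.0 53.3
0 x -57.7 53.9
15 x -58.0 54.0
30 x -57.1 54.1
45 x -57.9 54.1
60 x -56.5 53.6
75 x -57.3 54.2
90 x -57.5 54.2
x -50 y -6.2 89.9
x -30 y -6.1 89.6
x -10 y -83.2 89.3
x 10 y -85.5 89.0
x 30 y -85.2 89.5
x 50 y -85.6 89.4
```

```bash
echo '{"rows": [[0.05, -0.009, -0.003, 0.01, 0, 0, 0], [0.05, -0.017, -0.0062, 0.02, 0, 0, 0], [0.05, -0.017, -0.0062, 0.026, 0, 0, 0], [0.05, -0.017, -0.0062, 0.026, 0, 0, 0], [0.05, -0.017, -0.0062, 0.026, 0, 0, 0], [0.05, -0.017, -0.0062, 0.026, 0, 0, 0]]}' | python3 steer.py; python3 -c "
from h import *
go(.5214,-.2139,.083,93.2)"
```

```text
time_s: 10.8
tcp_pos: [0.5219, -0.2146, 0.0986]
ee_rot: [[-0.999, -0.055, 0.0], [-0.055, 0.999, -0.0], [-0.0, -0.0, -1.0]]
wrist_force: [-0.1, -0.2, -0.6]
gripper_width: 0.134
gripper_force: 30.0
t 10.8 tcp [ 0.5219 -0.2146  0.0986] f [-0.1 -0.2 -0.6] delta [0.0004 0.0007 0.0156] rot [-0.01  0.02 -0.07]
```

```bash
echo '{"rows": [[0.05, 0.0004, 0.0006, 0.005, 0, 0, 0], [0.05, 0.0004, 0.0006, 0.008, 0, 0, 0], [0.05, 0.0004, 0.0006, 0.01, 0, 0, 0], [0.05, 0.0004, 0.0006, 0.012, 0, 0, 0], [0.05, 0.0004, 0.0006, 0.012, 0, 0, 0]]}' | python3 steer.py;echo '{"rows": [[0.05, 0, 0, 0.002, 0, 0, 0], [0.05, 0, 0, 0.004, 0, 0, 0], [0.05, 0, 0, 0.004, 0, 0, 0]]}' | python3 steer.py
```

```text
time_s: 11.3
tcp_pos: [0.5211, -0.214, 0.086]
ee_rot: [[-0.999, -0.054, -0.001], [-0.054, 0.999, 0.0], [0.001, 0.0, -1.0]]
wrist_force: [0.3, 0.3, -1.2]
gripper_width: 0.135
gripper_force: 30.0
time_s: 11.6
tcp_pos: [0.5216, -0.2142, 0.0824]
ee_rot: [[-0.999, -0.055, 0.0], [-0.055, 0.999, -0.0], [-0.0, -0.0, -1.0]]
wrist_force: [0.4, -0.3, -1.1]
gripper_width: 0.135
gripper_force: 30.0
```

```bash
echo '{"rows": [[0.05, 0, 0, 0.002, 0, 0, 0], [0.05, 0, 0, 0.002, 0, 0, 0]]}' | python3 steer.py; echo '{"rows": [[0.05, 0, 0, 0.001, 0, 0, 0], [0.05, 0, 0, 0.001, 0, 0, 0]]}' | python3 steer.py
```

```text
time_s: 11.8
tcp_pos: [0.522, -0.2145, 0.0819]
ee_rot: [[-0.998, -0.055, 0.001], [-0.055, 0.998, -0.001], [-0.001, -0.001, -1.0]]
wrist_force: [-0.7, -0.3, 6.5]
gripper_width: 0.136
gripper_force: 30.0
time_s: 12.0
tcp_pos: [0.5221, -0.2146, 0.0818]
ee_rot: [[-0.998, -0.055, 0.002], [-0.055, 0.998, -0.002], [-0.002, -0.002, -1.0]]
wrist_force: [-3.1, 0.9, 9.7]
gripper_width: 0.134
gripper_force: 30.0
```

```bash
echo '{"rows": [[0.05, 0, 0, -0.002, 0, 0, 0], [0.4, 0, 0, -0.002, 0, 0, 0], [0.4, 0, 0, -0.002, 0, 0, 0], [0.4, 0, 0, -0.002, 0, 0, 0], [0.4, 0, 0, -0.02, 0, 0, 0], [0.2, 0, 0, -0.045, 0, 0, 0], [0, 0, 0, -0.045, 0, 0, 0], [0, 0, 0, -0.045, 0, 0, 0]]}' | python3 steer.py; cat > q.py <<'E'
from h import *
from station import r
import sys
o=np.array([.5234,-.2143]);a=np.radians(3.2);R=np.array([[np.cos(a),-np.sin(a)],[np.sin(a),np.cos(a)]])
for i,(x,y) in enumerate([(-32,-67.5),(-32,67.5),(32,67.5),(32,-67.5)]):
    t=o+R@(np.array([x,y])/1000);print("clip",i+1,t.round(4));go(*t,.09,93.2)
n=sys.argv[1];c=r.capture("side");np.savez(f"pics/{n}.npz",**c);W=cloud(c);img=c["pixels"].astype(int)
L=(W[...,:2]-[.5234,-.211])@R*1000
m=(abs(L[...,0])<52)&(abs(L[...,1])<82)&(W[...,2]<.128)&(W[...,2]>.1)&~((abs(L[...,0])<34)&(abs(L[...,1])<22))&(img.min(-1)>60)
for sx in(-1,1):
    for sy in(-1,1):
        k=m&(L[...,0]*sx>26)&(L[...,1]*sy>50);print("corner",sx,sy,k.sum(),np.round(np.median(W[...,2][k])*1000,1) if k.any() else None)
cv2.imwrite(f"pics/{n}.png",cv2.resize(c["pixels"][80:230,200:400,::-1],(800,600)))
E
python3 q.py s7
```

```text
time_s: 12.8
tcp_pos: [0.5215, -0.2138, 0.1244]
ee_rot: [[-0.999, -0.054, 0.001], [-0.054, 0.999, 0.0], [-0.001, 0.0, -1.0]]
wrist_force: [0.2, -0.2, -0.3]
gripper_width: 0.209
gripper_force: 0.0
clip 1 [ 0.4952 -0.2835]
t 12.8 tcp [ 0.5215 -0.2138  0.1244] f [ 0.2 -0.2 -0.3] delta [ 0.03   -0.0682  0.0344] rot [ 0.02  0.04 -0.09]
clip 2 [ 0.4877 -0.1487]
t 12.8 tcp [ 0.5215 -0.2138  0.1244] f [ 0.2 -0.2 -0.3] delta [0.0302 0.0668 0.0344] rot [ 0.02  0.04 -0.09]
clip 3 [ 0.5516 -0.1451]
t 12.8 tcp [ 0.5215 -0.2138  0.1244] f [ 0.2 -0.2 -0.3] delta [-0.0338  0.0669  0.0345] rot [ 0.02  0.04 -0.09]
clip 4 [ 0.5591 -0.2799]
t 12.8 tcp [ 0.5215 -0.2138  0.1244] f [ 0.2 -0.2 -0.3] delta [-0.034  -0.0681  0.0344] rot [ 0.02  0.04 -0.09]
corner -1 -1 66 118.2
corner -1 1 103 117.1
corner 1 -1 9 117.9
corner 1 1 96 117.0
```

View pics/s7.png

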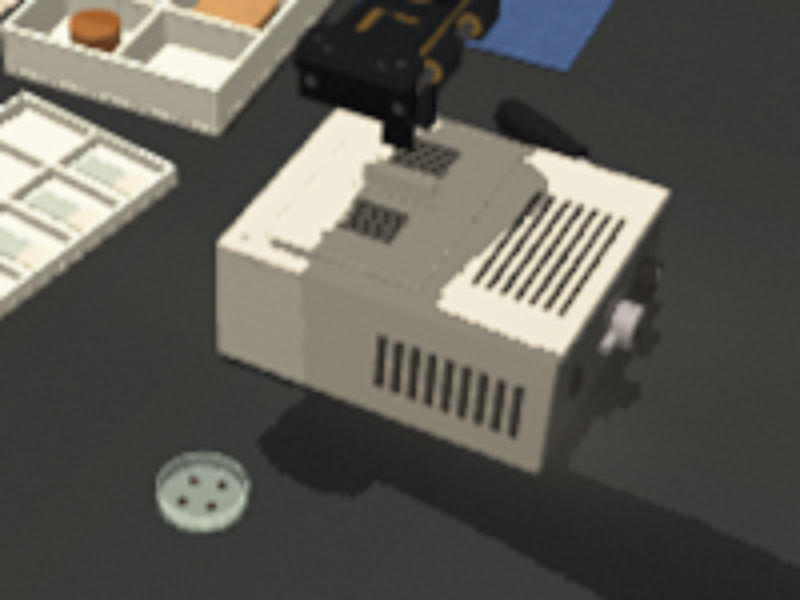

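The cover lies level and loose on the rollers, with all four corners at about 117 mm; the grip bar is at about (405,185). Now I'll press clip 2.

```bash
echo '{"rows": [[0, 0.03, 0.04, 0, 0, 0, 0], [0, 0.03, 0.067, 0.02, 0, 0, 0], [0, 0.03, 0.067, 0.035, 0, 0, 0], [0, 0.03, 0.067, 0.042, 0, 0, 0], [0, 0.03, 0.067, 0.042, 0, 0, 0]]}' | python3 steer.py; echo '{"rows": [[0, 0, 0, 0.003, 0, 0, 0], [0, 0, 0, 0.003, 0, 0, 0]]}' | python3 steer.py; echo '{"rows": [[0, 0, 0, 0.002, 0, 0, 0], [0, 0, 0, 0.002, 0, 0, 0]]}' | python3 steer.py
```

```text
time_s: 13.35
tcp_pos: [0.4866, -0.1487, 0.0808]
ee_rot: [[-0.999, -0.054, -0.004], [-0.054, 0.999, 0.0], [0.004, 0.0, -1.0]]
wrist_force: [0.5, -0.1, -0.2]
gripper_width: 0.006
gripper_force: 0.0
time_s: 13.55
tcp_pos: [0.4884, -0.1492, 0.0796]
ee_rot: [[-0.999, -0.054, 0.001], [-0.054, 0.999, -0.0], [-0.001, -0.0, -1.0]]
wrist_force: [0.2, -0.2, 0.0]
gripper_width: 0.006
gripper_force: 0.0
time_s: 13.75
tcp_pos: [0.4884, -0.1493, 0.0785]
ee_rot: [[-0.999, -0.054, 0.001], [-0.054, 0.999, -0.001], [-0.001, -0.001, -1.0]]
wrist_force: [-0.9, -1.1, 4.3]
gripper_width: 0.004
gripper_force: 2.3
```

```bash
for i in 1 2; do echo '{"rows": [[0, 0, 0, 0.002, 0, 0, 0], [0, 0, 0, 0.002, 0, 0, 0]]}' | python3 steer.py; done | grep -E "tcp|wrist"
```

```text
tcp_pos: [0.4877, -0.1491, 0.0759]
wrist_force: [-0.5, -0.1, 1.3]
tcp_pos: [0.488, -0.1491, 0.0747]
wrist_force: [-3.9, 0.7, 10.0]
```

```bash
echo '{"rows": [[0, 0, 0, 0.002, 0, 0, 0], [0, 0, 0, 0.002, 0, 0, 0]]}' | python3 steer.py; echo '{"rows": [[0, 0, 0, 0.002, 0, 0, 0], [0, 0, 0, 0.002, 0, 0, 0]]}' | python3 steer.py; echo '{"rows": [[0, 0, 0, 0, 0, 0, 0]]}' | python3 steer.py
```

```text
time_s: 14.35
tcp_pos: [0.4885, -0.149, 0.0731]
ee_rot: [[-0.998, -0.055, 0.002], [-0.055, 0.998, -0.001], [-0.002, -0.001, -1.0]]
wrist_force: [-3.1, 1.6, 10.4]
gripper_width: 0.007
gripper_force: 4.9
time_s: 14.55
tcp_pos: [0.4885, -0.1491, 0.0729]
ee_rot: [[-0.998, -0.056, 0.002], [-0.056, 0.998, -0.001], [-0.002, -0.001, -1.0]]
wrist_force: [-6.7, 3.1, 19.8]
gripper_width: 0.005
gripper_force: 10.7
time_s: 14.65
tcp_pos: [0.4885, -0.1491, 0.0729]
ee_rot: [[-0.998, -0.056, 0.002], [-0.056, 0.998, -0.001], [-0.002, -0.001, -1.0]]
wrist_force: [-6.7, 4.1, 20.9]
gripper_width: 0.002
gripper_force: 10.6
```

```bash
echo '{"rows": [[0, 0, 0, -0.01, 0, 0, 0], [0, 0, 0, -0.04, 0, 0, 0], [0, 0, 0, -0.04, 0, 0, 0]]}' | python3 steer.py; python3 q.py s8
```

```text
time_s: 14.95
tcp_pos: [0.4909, -0.1491, 0.1129]
ee_rot: [[-0.998, -0.055, 0.008], [-0.055, 0.998, -0.001], [-0.008, -0.001, -1.0]]
wrist_force: [0.6, 0.5, 0.8]
gripper_width: 0.005
gripper_force: 0.0
clip 1 [ 0.4952 -0.2835]
t 14.95 tcp [ 0.4909 -0.1491  0.1129] f [0.6 0.5 0.8] delta [ 0.0033 -0.1344  0.023 ] rot [-0.08  0.46 -0.03]
clip 2 [ 0.4877 -0.1487]
t 14.95 tcp [ 0.4909 -0.1491  0.1129] f [0.6 0.5 0.8] delta [0.0034 0.0006 0.0228] rot [-0.08  0.46 -0.03]
clip 3 [ 0.5516 -0.1451]
t 14.95 tcp [ 0.4909 -0.1491  0.1129] f [0.6 0.5 0.8] delta [-0.0606  0.0007  0.0233] rot [-0.08  0.46 -0.03]
clip 4 [ 0.5591 -0.2799]
t 14.95 tcp [ 0.4909 -0.1491  0.1129] f [0.6 0.5 0.8] delta [-0.0607 -0.1343  0.0235] rot [-0.08  0.46 -0.03]
corner -1 -1 72 117.6
corner -1 1 82 111.1
corner 1 -1 0 None
corner 1 1 83 111.3
```

```bash
echo '{"rows": [[0, -0.03, 0, 0, 0, 0, 0], [0, -0.062, 0, 0.01, 0, 0, 0], [0, -0.062, 0, 0.025, 0, 0, 0], [0, -0.062, 0, 0.033, 0, 0, 0], [0, -0.062, 0, 0.033, 0, 0, 0], [0, -0.062, 0, 0.033, 0, 0, 0]]}' | python3 steer.py; echo '{"rows": [[0, 0, 0, 0.003, 0, 0, 0], [0, 0, 0, 0.003, 0, 0, 0]]}' | python3 steer.py; echo '{"rows": [[0, 0, 0, 0.002, 0, 0, 0], [0, 0, 0, 0.002, 0, 0, 0]]}' | python3 steer.py;  echo '{"rows": [[0, 0, 0, 0.002, 0, 0, 0], [0, 0, 0, 0.002, 0, 0, 0]]}' | python3 steer.py
```

```text
time_s: 15.6
tcp_pos: [0.549, -0.1454, 0.0762]
ee_rot: [[-0.999, -0.054, -0.001], [-0.054, 0.999, 0.0], [0.001, 0.0, -1.0]]
wrist_force: [0.6, -0.2, -0.2]
gripper_width: 0.002
gripper_force: 0.0
time_s: 15.8
tcp_pos: [0.5493, -0.1453, 0.0735]
ee_rot: [[-0.999, -0.054, 0.0], [-0.054, 0.999, 0.0], [-0.0, 0.0, -1.0]]
wrist_force: [0.8, -0.3, -0.4]
gripper_width: 0.003
gripper_force: 0.0
time_s: 16.0
tcp_pos: [0.5496, -0.1454, 0.0731]
ee_rot: [[-0.998, -0.055, 0.0], [-0.055, 0.998, -0.001], [-0.0, -0.001, -1.0]]
wrist_force: [-3.0, 1.2, 7.6]
gripper_width: 0.003
gripper_force: 3.9
time_s: 16.2
tcp_pos: [0.5496, -0.1455, 0.073]
ee_rot: [[-0.998, -0.056, 0.001], [-0.056, 0.998, -0.001], [-0.001, -0.001, -1.0]]
wrist_force: [-7.4, 4.0, 16.6]
gripper_width: 0.005
gripper_force: 8.3
```

Clip 3 is stiff at the same depth as clip 2, so both +y clips seem to be in. Next, the −y side.

```bash
echo '{"rows": [[0, 0, 0, -0.01, 0, 0, 0], [0, 0, -0.02, -0.03, 0, 0, 0], [0, -0.002, -0.07, -0.03, 0, 0, 0], [0, -0.002, -0.12, -0.03, 0, 0, 0], [0, -0.002, -0.134, -0.025, 0, 0, 0], [0, -0.002, -0.134, -0.017, 0, 0, 0], [0, -0.002, -0.134, -0.017, 0, 0, 0]]}' | python3 steer.py; python3 -c "
from h import *
go(.5591,-.2799,.079,93.2)"
```

```text
time_s: 16.9
tcp_pos: [0.5575, -0.2782, 0.0845]
ee_rot: [[-0.999, -0.053, -0.003], [-0.053, 0.999, 0.002], [0.003, 0.002, -1.0]]
wrist_force: [-0.7, 0.6, -0.4]
gripper_width: 0.006
gripper_force: 0.0
t 16.9 tcp [ 0.5575 -0.2782  0.0845] f [-0.7  0.6 -0.4] delta [-0.0015 -0.0018  0.0055] rot [ 0.1  -0.19 -0.13]
```

```bash
echo '{"rows": [[0, 0, 0, 0.005, 0, 0, 0], [0, 0, 0, 0.005, 0, 0, 0]]}' | python3 steer.py; echo '{"rows": [[0, 0, 0, 0.003, 0, 0, 0], [0, 0, 0, 0.003, 0, 0, 0]]}' | python3 steer.py; echo '{"rows": [[0, 0, 0, 0.002, 0, 0, 0], [0, 0, 0, 0.002, 0, 0, 0]]}' | python3 steer.py
```

```text
time_s: 17.1
tcp_pos: [0.5587, -0.2776, 0.0808]
ee_rot: [[-0.998, -0.056, -0.001], [-0.056, 0.998, 0.001], [0.001, 0.001, -1.0]]
wrist_force: [0.1, -0.0, -0.2]
gripper_width: 0.006
gripper_force: 0.0
time_s: 17.3
tcp_pos: [0.5596, -0.2781, 0.0794]
ee_rot: [[-0.998, -0.056, 0.001], [-0.056, 0.998, -0.0], [-0.001, -0.0, -1.0]]
wrist_force: [-1.2, 2.0, 4.7]
gripper_width: 0.008
gripper_force: 1.8
time_s: 17.5
tcp_pos: [0.56, -0.2783, 0.0785]
ee_rot: [[-0.998, -0.056, 0.002], [-0.056, 0.998, -0.001], [-0.002, -0.001, -1.0]]
wrist_force: [-2.2, 4.9, 7.7]
gripper_width: 0.002
gripper_force: 4.1
```

```bash
echo '{"rows": [[0, 0, 0, 0.0015, 0, 0, 0], [0, 0, 0, 0.0015, 0, 0, 0]]}' | python3 steer.py; echo '{"rows": [[0, 0, 0, 0.0015, 0, 0, 0], [0, 0, 0, 0.0015, 0, 0, 0]]}' | python3 steer.py; echo '{"rows": [[0, 0, 0, 0.0015, 0, 0, 0], [0, 0, 0, 0.0015, 0, 0, 0]]}' | python3 steer.py
```

```text
time_s: 17.7
tcp_pos: [0.56, -0.2784, 0.0769]
ee_rot: [[-0.998, -0.056, 0.003], [-0.056, 0.998, -0.001], [-0.003, -0.001, -1.0]]
wrist_force: [-0.8, 1.8, 6.3]
gripper_width: 0.001
gripper_force: 2.7
time_s: 17.9
tcp_pos: [0.559, -0.2786, 0.0732]
ee_rot: [[-0.998, -0.055, 0.0], [-0.055, 0.998, 0.0], [-0.0, 0.0, -1.0]]
wrist_force: [0.2, -0.1, -0.6]
gripper_width: 0.003
gripper_force: 0.0
time_s: 18.1
tcp_pos: [0.559, -0.2789, 0.0723]
ee_rot: [[-0.998, -0.055, -0.0], [-0.055, 0.998, -0.0], [0.0, -0.0, -1.0]]
wrist_force: [-0.9, 2.0, 4.3]
gripper_width: 0.008
gripper_force: 2.2
```

```bash
echo '{"rows": [[0, 0, 0, 0.0015, 0, 0, 0], [0, 0, 0, 0.0015, 0, 0, 0]]}' | python3 steer.py; echo '{"rows": [[0, 0, 0, 0.001, 0, 0, 0], [0, 0, 0, 0.001, 0, 0, 0]]}' | python3 steer.py;echo '{"rows": [[0, 0, 0, -0.01, 0, 0, 0], [0, 0, 0, -0.022, 0, 0, 0], [0, 0.032, 0, -0.022, 0, 0, 0], [0, 0.065, 0, -0.022, 0, 0, 0], [0, 0.065, 0, -0.018, 0, 0, 0], [0, 0.065, 0, -0.015, 0, 0, 0], [0, 0.065, 0, -0.015, 0, 0, 0]]}' | python3 steer.py; python3 -c "
from h import *
go(.4952,-.2835,.079,93.2)"
```

```text
time_s: 18.3
tcp_pos: [0.559, -0.2789, 0.0722]
ee_rot: [[-0.998, -0.055, 0.0], [-0.055, 0.998, -0.001], [-0.0, -0.001, -1.0]]
wrist_force: [-3.0, 2.5, 10.1]
gripper_width: 0.005
gripper_force: 5.2
time_s: 18.5
tcp_pos: [0.5591, -0.2789, 0.0722]
ee_rot: [[-0.998, -0.056, 0.001], [-0.056, 0.998, -0.001], [-0.001, -0.001, -1.0]]
wrist_force: [-3.2, 4.3, 14.5]
gripper_width: 0.006
gripper_force: 7.1
time_s: 19.2
tcp_pos: [0.4947, -0.2827, 0.0841]
ee_rot: [[-0.999, -0.055, -0.0], [-0.055, 0.999, -0.0], [0.0, -0.0, -1.0]]
wrist_force: [-0.2, 0.3, -0.0]
gripper_width: 0.008
gripper_force: 0.0
t 19.2 tcp [ 0.4947 -0.2827  0.0841] f [-0.2  0.3 -0. ] delta [-0.0005 -0.0008  0.0051] rot [-0.01 -0.   -0.07]
```

```bash
echo '{"rows": [[0, 0, 0, 0.005, 0, 0, 0], [0, 0, 0, 0.005, 0, 0, 0]]}' | python3 steer.py; echo '{"rows": [[0, 0, 0, 0.003, 0, 0, 0], [0, 0, 0, 0.003, 0, 0, 0]]}' | python3 steer.py; echo '{"rows": [[0, 0, 0, 0.002, 0, 0, 0], [0, 0, 0, 0.002, 0, 0, 0]]}' | python3 steer.py; echo '{"rows": [[0, 0, 0, 0.0015, 0, 0, 0], [0, 0, 0, 0.0015, 0, 0, 0]]}' | python3 steer.py
```

```text
time_s: 19.4
tcp_pos: [0.4942, -0.2823, 0.0784]
ee_rot: [[-0.999, -0.055, -0.001], [-0.055, 0.999, 0.001], [0.001, 0.001, -1.0]]
wrist_force: [-0.1, -0.5, -0.7]
gripper_width: 0.002
gripper_force: 0.0
time_s: 19.6
tcp_pos: [0.494, -0.2824, 0.0757]
ee_rot: [[-0.999, -0.055, -0.001], [-0.055, 0.999, 0.0], [0.001, 0.0, -1.0]]
wrist_force: [0.2, 0.4, 0.1]
gripper_width: 0.006
gripper_force: 0.0
time_s: 19.8
tcp_pos: [0.494, -0.2825, 0.0741]
ee_rot: [[-0.999, -0.054, -0.0], [-0.054, 0.999, 0.0], [0.0, 0.0, -1.0]]
wrist_force: [-0.2, 0.4, -1.1]
gripper_width: 0.006
gripper_force: 0.0
time_s: 20.0
tcp_pos: [0.494, -0.2825, 0.0727]
ee_rot: [[-0.999, -0.054, -0.0], [-0.054, 0.999, 0.0], [0.0, 0.0, -1.0]]
wrist_force: [0.3, 0.4, -0.2]
gripper_width: 0.005
gripper_force: 0.0
```

```bash
echo '{"rows": [[0, 0, 0, 0.002, 0, 0, 0], [0, 0, 0, 0.002, 0, 0, 0]]}' | python3 steer.py; echo '{"rows": [[0, 0, 0, 0.002, 0, 0, 0], [0, 0, 0, 0.002, 0, 0, 0]]}' | python3 steer.py; echo '{"rows": [[0, 0, 0, 0.0015, 0, 0, 0], [0, 0, 0, 0.0015, 0, 0, 0]]}' | python3 steer.py; echo '{"rows": [[0, 0, 0, -0.01, 0, 0, 0], [0, 0, 0, -0.05, 0, 0, 0], [0, 0, -0.04, -0.09, 0, 0, 0], [0, 0, -0.08, -0.09, 0, 0, 0], [0, 0, -0.13, -0.09, 0, 0, 0], [0, 0, -0.18, -0.09, 0, 0, 0], [0, 0, -0.18, -0.09, 0, 0, 0]]}' | python3 steer.py;  python3 q.py s9 | grep corner
```

```text
time_s: 20.2
tcp_pos: [0.4943, -0.2826, 0.0722]
ee_rot: [[-0.998, -0.055, 0.0], [-0.055, 0.998, -0.001], [-0.0, -0.001, -1.0]]
wrist_force: [-2.0, 0.8, 6.1]
gripper_width: 0.005
gripper_force: 3.2
time_s: 20.4
tcp_pos: [0.4943, -0.2828, 0.0722]
ee_rot: [[-0.998, -0.056, 0.001], [-0.056, 0.998, -0.001], [-0.001, -0.001, -1.0]]
wrist_force: [-5.2, 4.7, 16.1]
gripper_width: 0.005
gripper_force: 7.8
time_s: 20.6
tcp_pos: [0.4943, -0.2827, 0.0721]
ee_rot: [[-0.998, -0.056, 0.001], [-0.056, 0.998, -0.002], [-0.001, -0.002, -1.0]]
wrist_force: [-5.8, 7.0, 22.7]
gripper_width: 0.004
gripper_force: 11.3
time_s: 21.3
tcp_pos: [0.5029, -0.4674, 0.1554]
ee_rot: [[-0.999, -0.049, -0.001], [-0.049, 0.999, -0.0], [0.001, -0.0, -1.0]]
wrist_force: [0.1, 1.2, 0.5]
gripper_width: 0.004
gripper_force: 0.0
corner -1 -1 67 110.5
corner -1 1 81 110.4
corner 1 -1 66 110.4
corner 1 1 77 110.0
```

View pics/s9.png

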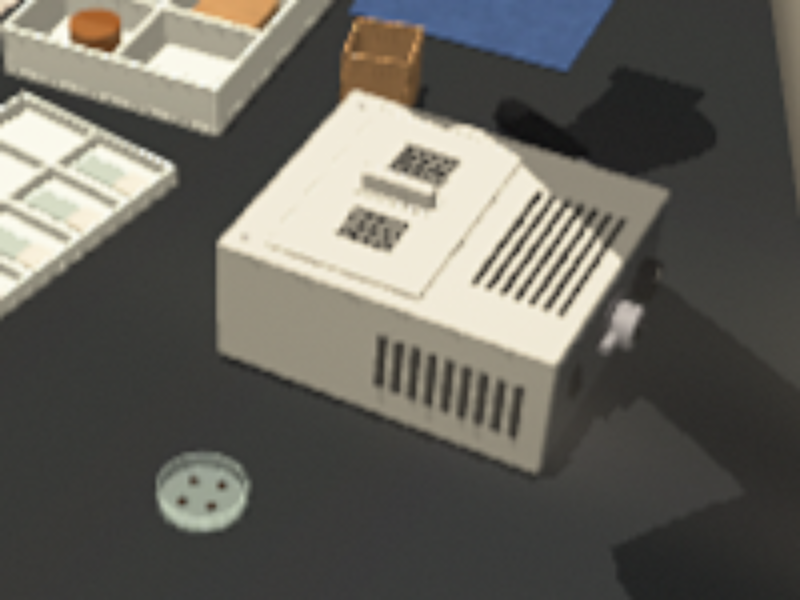

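All four corners read about 110.3 mm, which is the case top at 106.3 mm in this camera plus the 4 mm plate, so the cover is flush. The dish is untouched at (203,490). I'll press the two +y corners once more to be sure.

```bash
echo '{"rows": [[0, 0, 0.05, 0, 0, 0, 0], [0, 0, 0.1, 0, 0, 0, 0], [0, 0, 0.15, 0, 0, 0, 0], [0, 0, 0.2, 0, 0, 0, 0], [0, 0, 0.25, 0, 0, 0, 0], [0, 0, 0.3, 0, 0, 0, 0], [0, 0, 0.315, 0, 0, 0, 0], [0, 0, 0.315, 0, 0, 0, 0]]}' | python3 steer.py; python3 -c "
from h import *
go(.4882,-.1487,.076,93.2)
go(.5510,-.1451,.076,93.2)"
```

```text
time_s: 22.15
tcp_pos: [0.4862, -0.1449, 0.158]
ee_rot: [[-0.998, -0.06, 0.001], [-0.06, 0.998, 0.0], [-0.001, 0.0, -1.0]]
wrist_force: [-0.3, -1.6, 0.3]
gripper_width: 0.005
gripper_force: 0.0
t 22.15 tcp [ 0.4862 -0.1449  0.158 ] f [-0.3 -1.6  0.3] delta [-0.0017 -0.004   0.082 ] rot [0.02 0.05 0.22]
t 22.15 tcp [ 0.4862 -0.1449  0.158 ] f [-0.3 -1.6  0.3] delta [-0.0646 -0.0041  0.082 ] rot [0.02 0.05 0.22]
```

```bash
echo '{"rows": [[0, -0.002, -0.004, 0.04, 0, 0, 0], [0, -0.002, -0.004, 0.07, 0, 0, 0], [0, -0.002, -0.004, 0.081, 0, 0, 0], [0, -0.002, -0.004, 0.083, 0, 0, 0], [0, -0.002, -0.004, 0.085, 0, 0, 0], [0, -0.002, -0.004, 0.087, 0, 0, 0], [0, -0.002, -0.004, 0.0885, 0, 0, 0], [0, -0.002, -0.004, 0.0885, 0, 0, 0]]}' | python3 steer.py; echo '{"rows": [[0, 0, 0, -0.01, 0, 0, 0], [0, -0.03, 0, -0.03, 0, 0, 0], [0, -0.063, 0, -0.03, 0, 0, 0], [0, -0.063, 0, -0.015, 0, 0, 0], [0, -0.063, 0, -0.006, 0, 0, 0], [0, -0.063, 0, -0.003, 0, 0, 0], [0, -0.063, 0, 0, 0, 0, 0], [0, -0.063, 0, 0, 0, 0, 0]]}' | python3 steer.py
```

```text
time_s: 22.95
tcp_pos: [0.4903, -0.152, 0.0722]
ee_rot: [[-0.998, -0.056, 0.004], [-0.056, 0.998, -0.001], [-0.004, -0.001, -1.0]]
wrist_force: [-3.4, 2.0, 11.3]
gripper_width: 0.005
gripper_force: 5.6
time_s: 23.75
tcp_pos: [0.5512, -0.1481, 0.0722]
ee_rot: [[-0.998, -0.056, 0.0], [-0.056, 0.998, -0.001], [-0.0, -0.001, -1.0]]
wrist_force: [-5.1, 4.1, 14.0]
gripper_width: 0.006
gripper_force: 7.0
```

All four corners are stiff at the same depth (0.0722 m). Retreating clear.

```bash
echo '{"rows": [[0, 0, 0, -0.01, 0, 0, 0], [0, 0, 0, -0.05, 0, 0, 0], [0, 0, 0, -0.1, 0, 0, 0], [0, 0, -0.05, -0.1, 0, 0, 0], [0, 0, -0.1, -0.1, 0, 0, 0], [0, 0, -0.15, -0.1, 0, 0, 0], [0, 0, -0.2, -0.1, 0, 0, 0], [0, 0, -0.25, -0.1, 0, 0, 0]]}' | python3 steer.py; echo '{"rows": [[0, 0, -0.05, 0, 0, 0, 0], [0, 0, -0.05, 0, 0, 0, 0], [0, 0, -0.05, 0, 0, 0, 0]]}' | python3 steer.py; python3 q.py s10 | grep corner; python3 -c "
from station import r
print(r.finish_job())"
```

```text
time_s: 24.55
tcp_pos: [0.5649, -0.3999, 0.1696]
ee_rot: [[-0.999, -0.055, 0.0], [-0.055, 0.999, -0.0], [-0.0, -0.0, -1.0]]
wrist_force: [0.8, 0.5, -0.3]
gripper_width: 0.005
gripper_force: 0.0
time_s: 24.85
tcp_pos: [0.567, -0.4489, 0.168]
ee_rot: [[-0.999, -0.052, -0.001], [-0.052, 0.999, 0.001], [0.001, 0.001, -1.0]]
wrist_force: [0.4, 0.5, -0.4]
gripper_width: 0.007
gripper_force: 0.0
corner -1 -1 71 110.3
corner -1 1 79 110.1
corner 1 -1 64 110.5
corner 1 1 73 110.2
the job is handed in; nothing more can be done
None
```

The job is handed in at about 25 s: the spare lamp is pinned at the port, the cover is pressed down flush at all four corners (within 0.4 mm in the side camera), and the dish was not touched; clips 3 and 1 went in together with clips 2 and 4, and no verdict came back.

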